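# Fit the collection jar set on a portable suction unit

## Robot

A 7-joint arm with a two-finger parallel gripper is mounted at the origin on the work surface. World frame = base frame: x ahead of the robot, y to its left, z up, the work surface at z = 0. Lengths are in mm, angles in rad, forces in N, time in s.
With the tool pointing down it reaches from about 400 to 900 mm from the base axis. Payload 5.5 kg.
Tool frame: the origin (TCP) lies midway between the tips of the shut fingers; the grasp point (between the pads) lies 19 mm behind it; x points along the fingers, z is the direction in which the jaws open and shut, and the axes are right-handed (so a half turn about x gives the same grasp; the last joint's range is limited). The gripper opens to 85 mm and grips with 20 to 120 N. Pads are 22 mm wide; open, the fingers measure 114 mm over their backs; the gripper's body (76 mm by 85 mm) begins 54 mm behind the grasp point. The pads swing forward as they close: fully open they stand 13 mm farther back than shut.
Start: joints at [1.581, 0.501, -0.427, 1.55, 0.221, 1.138, -0.21], TCP at [162.609, -629.331, 231.31] pointing down, gripper open.
Joint ranges: [-2.88, 2.88], [-0.31, 2.03], [-1.54, 1.56], [0.2, 2.42], [-1.41, 4.55], [0.19, 2.02], [-2.57, 2.57]. Speed limits (rad/s): [2.57, 2.57, 3.14, 3.14, 3.14, 3.14, 3.14].

## Interface

Orientations are given as a unit quaternion [x, y, z, w].
In Python, from station import * gives the robot as it stands.
- The arm moves only by the tool play_rows, never from a script. Its argument "plan" is text: rows parted by semicolons, each of 4 numbers parted by spaces: the shift along the tool's x, y, z in m, then the turn about the tool's x in degrees. A call has 1 to 10 rows; each row shifts and turns the commanded pose from where the row before left it, along the tool's axes as they then stand; what a row does not reach is not made up. A row lasts 1/8 s, in which the tool goes at most 62.5 mm and 10.7 degrees, less where a joint would pass 70% of its speed; a pose out of reach is approached as far as the arm can. A call with a gripper value outside its range is refused whole. "claw" is the finger opening in m, from 0 to 0.0854, set as the call begins (left out, the last holds). The fingers move at their own pace and stop on an object; the grip force is fixed at half the most. Time passes only in rows, so rows that do not move let the fingers close. It gives the time, the measured TCP pose, the force and the opening at its end, in the units of the state.
- state(): the state, without advancing time (a new reading comes with each control period).
- camera(name): name is "side" or "top" or "wrist"; returns a dict with "pixels" (384x512x3 uint8, red, green, blue), "fx", "fy", "cx", "cy" (pixels), "T" (4x4, takes a point from camera to world coordinates); the wrist camera has in their place "mount" (4x4, takes a point from camera to tool coordinates, whose origin is the TCP and whose axes are the tool frame's). Camera axes: x right, y up, looking along -z (the intrinsics and any distortion apply to the point x, -y, -z); pixel columns grow to the right and rows downward; lengths in mm; the calibration is good to about 2 mm. A picture is of the moment at which its call begins: read the wrist's pose just before it. There is no depth.
- finish_job(): hands the job in, once; it reports no verdict.
The state is a dict: "clock": time; "q": joint angles; "joint_vel": joint speeds; "joint_torque": joint torques, N m; "tool_pos": TCP position; "tcp_rot": TCP orientation; "contact_force": force on the tool from outside, world axes, zero at the start; "moment": the same for the moment, N m; "grip_width": opening from 0.0 (shut) to 1.0 (fully open).
Only numpy, scipy, OpenCV 4.12 (cv2) and the standard library are available. Lean on these libraries where they do the work, as an engineer would, in place of code of your own. Each camera call takes 0.05 s, during which the arm holds its last target. There are 200 camera calls.

## Task

Get this suction unit ready to go back on the rack by building up its collection jar on it: stand the empty glass jar in the round well in the unit's top, then hang the overflow float cage in the jar's neck, then put the blue lid over the cage and neck, and last put the bacterial filter on the lid's tower. Set each part down gently, never dropping it, fully home and level before the next goes on and so to the end; the disinfectant bottle, the carton and the screwdriver stay where they are.

Things in the scene. Friction and masses are not known exactly. Their poses are not given: they have to be found in the camera images.
- suction_unit: Fixed white suction unit; origin on the bench under the axis of the round grey well in its flat top. Its frame, mm: box x +-95, y -70 to 210, top z 125. Well: mouth 108 wide, narrowing to 96 at its flat floor at z 55. White carrying handle to z 168 at x 45 to 65, y 70 to 200; knob, gauge, switch (y over 70, x -72 to -19) and steel barb at (10, 95) to z 146. It is left or right, the tray opposite.
- tray: Grey tray 300 x 300 mm, rim 20 mm high, fixed to the bench; the four loose parts stand upright in it, about 140 mm apart, in any arrangement. Origin: centre of its underside; floor 4 mm thick.
- jar: Clear glass jar with blue marks, upright, open at the top, 115 mm tall, 0.3 kg. Origin: centre of its underside. Body 88 mm wide to z 75 mm, shoulder to z 88, then a straight neck 60 mm wide (bore 52) to the rim at z 115; grip the neck from outside. Home on the well's floor its origin is 55 mm above the unit's, with 4 mm of play.
- float_cage: Float cage: white basket with orange float, orange flange, white stem on top; stands upright, 50 g. Origin: centre of its underside. Basket 44 mm wide (30 at its foot) to z 45 mm, flange 60 mm wide z 45 to 50, round stem 14 mm wide z 50 to 76: grip this. Home, the flange lies on the jar's rim and its origin is 70 mm above the jar's.
- jar_lid: Blue lid, skirt down, 70 g. Origin: centre of its underside. Skirt 76 mm wide (bore 70), 16 mm deep; deck z 16 to 21; from it a round hollow tower 34 mm wide (bore 26), open on top, z 21 to 55: grip this. A hose barb sticks out along +x to 60 mm at z 10; it may point anywhere. Home, the deck lies on the cage's flange, the stem is in the tower, its origin is 104 mm above the jar's.
- filter: Filter: white round capsule with green band and ring, socket down, 40 g. Origin: centre of its underside. Socket 54 mm wide, bore 44, 14 mm deep; disc 60 mm wide z 14 to 26; round white stub 14 mm wide z 26 to 50: grip this. Home, the socket covers the lid's tower top and its origin is 41 mm above the lid's.
- disinfectant: Bystander: white bottle with a green label and blue cap, 62 mm in diameter, 150 mm tall. Origin: centre of its underside.
- filter_carton: Bystander: cardboard carton 90 by 130 by 55 mm. Origin: centre of its underside.
- screwdriver: Bystander: screwdriver with a red handle, 190 mm long, lying flat. Its x axis runs along it towards the tip.
Mind the look-alikes: they are no part of the job. Leave any black or pink look-alike of the jar alone.

How it is judged (in metres and radians):
On the way, in this order (a step that is already met when the one before it is completed fails the run):
1. the jar stands upright on the floor of the unit's well (horizontal distance between jar and suction_unit below 0.008 m and z of jar in the frame of suction_unit between 0.05 and 0.059 m and angle between jar's own z axis and vertical below 0.08 rad), for 0.2 s.
2. the float cage hangs in the neck of the jar in the well, its flange on the rim (all of step 1 and horizontal distance between float_cage and jar below 0.008 m and z of float_cage in the frame of jar between 0.065 and 0.074 m and angle between float_cage's own z axis and vertical below 0.08 rad), for 0.2 s.
3. the lid is fully down over the cage and neck (all of step 2 and horizontal distance between jar_lid and jar below 0.008 m and z of jar_lid in the frame of jar between 0.099 and 0.108 m and angle between jar_lid's own z axis and vertical below 0.08 rad), for 0.2 s.
4. the filter is fully down on the lid's tower (all of step 3 and horizontal distance between filter and jar_lid below 0.008 m and z of filter in the frame of jar_lid between 0.036 and 0.045 m and angle between filter's own z axis and vertical below 0.08 rad), for 0.2 s.
At the end, for the whole second after the job is handed in: The jar stands on the well's floor, the cage hangs in the jar, the lid is down over cage and neck and the filter is down on the lid's tower: each within 8 mm sideways and 5 mm in height of its place, tilted by less than 0.08 rad (4.5 degrees), let go and at rest (all of step 4 and linear speed of each of jar, float_cage, jar_lid, filter below 0.02 m/s); the robot touches nothing.
It fails at once if the bottle, the carton or the screwdriver was moved more than 25 mm (distance of any of disinfectant, filter_carton, screwdriver from where it was at the start of the episode above 0.025 m).
It fails at once if a part was dropped into place, not set down (moving faster than 0.5 m/s within 30 mm of home) ((horizontal distance between jar and suction_unit below 0.03 m and z of jar in the frame of suction_unit between 0.045 and 0.085 m and linear speed of jar above 0.5 m/s) or (horizontal distance between float_cage and jar below 0.03 m and z of float_cage in the frame of jar between 0.06 and 0.1 m and linear speed of float_cage above 0.5 m/s) or (horizontal distance between jar_lid and jar below 0.03 m and z of jar_lid in the frame of jar between 0.094 and 0.134 m and linear speed of jar_lid above 0.5 m/s) or (horizontal distance between filter and jar_lid below 0.03 m and z of filter in the frame of jar_lid between 0.031 and 0.071 m and linear speed of filter above 0.5 m/s)).
It also fails if it takes over 128 s, if anything falls off the work surface, if the arm or the gripper's body presses on something with over 40 N, if the wrist force passes 120 N, or if a joint passes its speed limit or range.

## Working session

There is one attempt and no reset: what is moved stays moved. The work goes in short steps, Python scripts to look and compute and a tool call to move; the robot and the scene stay as the last step left them, time stands still between calls to the robot, and variables do not carry over. Pictures are saved under pics/ and viewed, about 12 in all and at most 16, crops included, and the job is handed in when it is done.

Besides the shell and the picture viewer there is one more tool, called as a command line: name --argument value ..., lists and objects as JSON in quotes. play_rows: Moves the arm, as the interface text tells. Its arguments: {"type":"object","properties":{"plan":{"type":"string"},"claw":{"type":"number"}},"required":["plan"]}

```bash
mkdir -p pics
cat > h.py <<'E'
from station import *
import numpy as np, cv2
from scipy.spatial.transform import Rotation as R
def snap(n,f):
    c=camera(n); cv2.imwrite('pics/'+f,c['pixels'][:,:,::-1]); np.save('pics/'+f+'.npy',c,allow_pickle=True); return c
def ray(c,u,v,T=None):
    T=c['T'] if T is None else T
    T=np.array(T)
    d=np.array([(u-c['cx'])/c['fx'],-(v-c['cy'])/c['fy'],-1.])
    return T[:3,3],T[:3,:3]@d
def onz(c,u,v,z,T=None):
    o,d=ray(c,u,v,T); return o+d*(z-o[2])/d[2]
def proj(c,p,T=None):
    T=np.array(c['T'] if T is None else T); q=np.linalg.inv(T)@np.r_[p,1]
    return c['cx']+c['fx']*q[0]/-q[2], c['cy']-c['fy']*q[1]/-q[2]
def tcpT(s):
    T=np.eye(4);T[:3,:3]=R.from_quat(s['tcp_rot']).as_matrix();T[:3,3]=s['tool_pos'];return T
E
python3 - <<'E'
from h import *
s=state();print(s); print(tcpT(s).round(3))
for n in ('top','side'):
    c=snap(n,n+'0.png'); print({k:(np.round(v,3) if k!='pixels' else v.shape) for k,v in c.items()})
E
```

```text
{'clock': 0.0, 'q': array([ 1.58118508,  0.50186507, -0.42677087,  1.5514935 ,  0.22075192,
        1.13829271, -0.21029708]), 'joint_vel': array([ 9.23806738e-06, -9.61241787e-04, -9.91320239e-04, -1.04921745e-03,
       -6.21498446e-04, -1.65255007e-03, -1.69248420e-04]), 'joint_torque': array([ 3.07674154e-04, -5.69532788e+01, -5.81610739e+00, -2.80943602e+01,
        1.06738962e-02,  1.19819577e-02, -1.52555549e-05]), 'tool_pos': array([ 162.36353616, -628.6502648 ,  230.22864907]), 'tcp_rot': array([ 0.43343127,  0.55959151, -0.43250459,  0.55851092]), 'contact_force': array([ 1.03984375, -0.15606739, -0.37533187]), 'moment': array([-0.01757595, -0.00805757, -0.0413455 ]), 'grip_width': 0.9992973218518473}
[[-0.00000e+00  9.68000e-01  2.50000e-01  1.62364e+02]
 [ 2.00000e-03  2.50000e-01 -9.68000e-01 -6.28650e+02]
 [-1.00000e+00  0.00000e+00 -2.00000e-03  2.30229e+02]
 [ 0.00000e+00  0.00000e+00  0.00000e+00  1.00000e+00]]
{'pixels': (384, 512, 3), 'fx': np.float64(485.719), 'fy': np.float64(485.719), 'cx': np.float64(252.494), 'cy': np.float64(192.352), 'T': array([[-8.000000e-03,  9.930000e-01, -1.200000e-01,  3.321170e+02],
       [-1.000000e+00, -9.000000e-03, -2.000000e-03,  3.976300e+01],
       [-3.000000e-03,  1.200000e-01,  9.930000e-01,  1.633439e+03],
       [ 0.000000e+00,  0.000000e+00,  0.000000e+00,  1.000000e+00]])}
{'pixels': (384, 512, 3), 'fx': np.float64(447.331), 'fy': np.float64(447.331), 'cx': np.float64(259.028), 'cy': np.float64(193.761), 'T': array([[-9.410000e-01,  1.750000e-01, -2.880000e-01,  1.305820e+02],
       [-3.370000e-01, -5.350000e-01,  7.750000e-01,  1.074299e+03],
       [-1.900000e-02,  8.270000e-01,  5.620000e-01,  7.742040e+02],
       [ 0.000000e+00,  0.000000e+00,  0.000000e+00,  1.000000e+00]])}
```

View pics/top0.png

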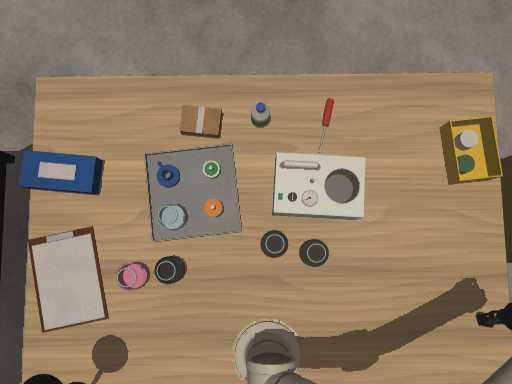

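View pics/side0.png

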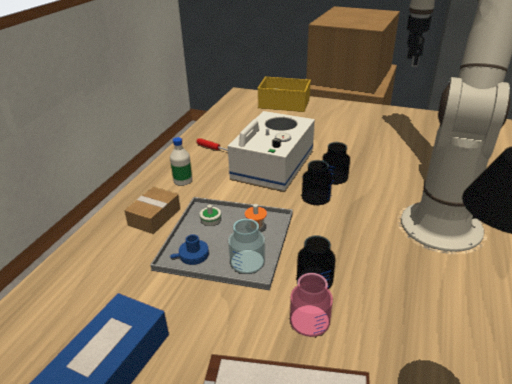

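Run:
```python
from h import *
im=cv2.imread('pics/top0.png')
a=im[140:260,140:250];b=im[140:260,265:375]
a=cv2.resize(np.hstack([a,b]),None,fx=3.6,fy=3.6,interpolation=cv2.INTER_CUBIC);cv2.imwrite('pics/crop0.png',a);print(a.shape)
```

```text
(432, 792, 3)
```

View pics/crop0.png

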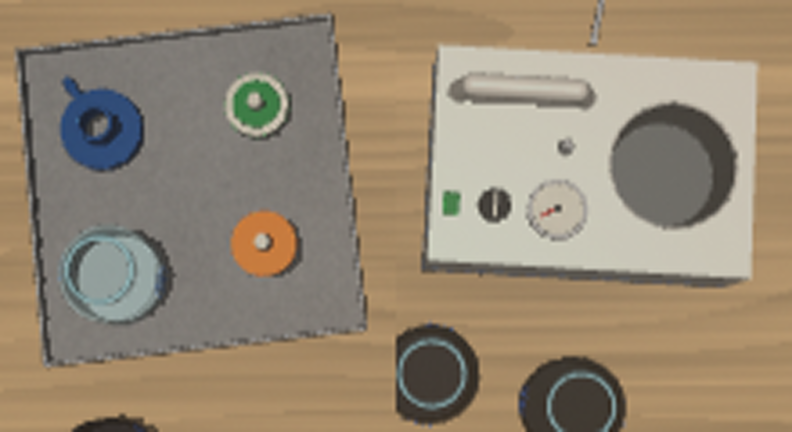

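Run:
```python
from h import *
c=np.load('pics/top0.png.npy',allow_pickle=True).item()
def L(x,y):return 140+(x+.5)/3.6-.5,140+(y+.5)/3.6-.5
def P(x,y):
    u,v=L(x,y);return u+125-396/3.6,v
for n,p,z in [('lid deck',L(102,130),25),('lid tower',L(98,125),59),('filt disc',L(258,106),30),('filt stub',L(256,101),54),('cage fl',L(264,244),54),('cage stem',L(262,241),80),('jar rim',L(100,270),119),('well',P(673,166),125),('u1',P(440,46),125),('u2',P(757,64),125),('u3',P(750,278),125),('u4',P(428,262),125),('blackL',P(431,374),115),('blackR',P(581,405),115),('t1',L(18,50),20),('t2',L(333,15),20),('t3',L(366,327),20),('t4',L(47,365),20)]:
    print(n,onz(c,*p,z).round(1))
print(camera('wrist')['mount'], [camera('wrist')[k] for k in('fx','cx','cy')])
```

```text
lid deck [585.6 326.1  25. ]
lid tower [584.8 323.7  59. ]
filt disc [606.1 180.4  30. ]
filt stub [606.6 180.1  54. ]
cage fl [475.1 172.6  54. ]
cage stem [475.5 172.2  80. ]
jar rim [447.8 309.5 119. ]
well [ 533.4 -236.1  125. ]
u1 [641.4 -35.  125. ]
u2 [ 622.8 -312.4  125. ]
u3 [ 435.3 -299.6  125. ]
u4 [451.5 -21.9 125. ]
blackL [355.3 -23.6 115. ]
blackR [ 327.7 -152.4  115. ]
t1 [663.1 406.8  20. ]
t2 [693.9 110.8  20. ]
t3 [400.7  81.4  20. ]
t4 [368.3 374.7  20. ]
[[ 1.24034415e-03  3.14804105e-01 -9.49155855e-01 -1.41848169e+02]
 [ 4.94855608e-04  9.49156276e-01  3.14804891e-01  8.05741598e+01]
 [ 9.99999108e-01 -8.60161504e-04  1.02149786e-03  1.76218470e-01]
 [ 0.00000000e+00  0.00000000e+00  0.00000000e+00  1.00000000e+00]] [322.04224054044994, 255.0808297005994, 195.85080771810124]
```

play_rows --plan "-0.035 0 0 7.23; -0.035 0 0 7.23; 0 0.04 -0.03 0; 0 0.04 -0.03 0; 0 0.04 -0.03 0; 0 0.04 -0.03 0; 0 0.04 -0.03 0; 0 0.04 -0.03 0; 0 0.04 -0.03 0; 0 0.04 -0.03 0"

```text
clock: 1.55
tool_pos: [483.6, -388.2, 301.4]
tcp_rot: [0.5, 0.5, -0.5, 0.5]
contact_force: [0.1, -0.9, -0.2]
grip_width: 0.995
```

play_rows --plan "0.01 0.012 -0.038 0; 0.01 0.012 -0.038 0; 0.01 0.012 -0.038 0; 0.01 0.012 -0.038 0; 0 0 0 0; 0 0 0 0"

```text
clock: 2.3
tool_pos: [530.3, -237.7, 261.4]
tcp_rot: [0.5, 0.5, -0.5, 0.5]
contact_force: [-1.2, 0.1, 0.9]
grip_width: 0.998
```

```bash
cat >> h.py <<'E'
def wsnap(f):
    s=state(); c=camera('wrist'); c['T']=tcpT(s)@np.array(c['mount']); cv2.imwrite('pics/'+f,c['pixels'][:,:,::-1]); np.save('pics/'+f+'.npy',c,allow_pickle=True); return s,c
def wload(f): return np.load('pics/'+f+'.npy',allow_pickle=True).item()
E
python3 - <<'E'
from h import *
s,c=wsnap('w_well.png'); print(s['tool_pos'],s['q'].round(2))
print(proj(c,[533.4,-236.1,125]),proj(c,[533.4,-236.1,55]))
E
```

```text
[ 530.32773928 -237.72147746  261.39714132] [ 0.84  0.37 -0.59  1.69  0.22  1.14 -1.38]
(np.float64(253.21709030136046), np.float64(180.12659809549987)) (np.float64(253.58956344368696), np.float64(163.05024436987017))
```

View pics/w_well.png

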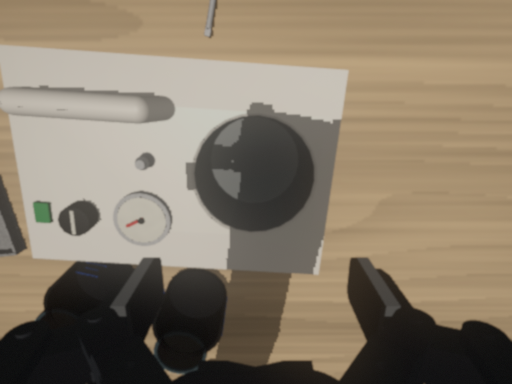

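Run:
```python
from h import *
c=wload('w_well.png')
for p in [(254.5,170),(348,71),(320,274),(32,258),(254.5,113),(254.5,231),(195,172),(314,172)]: print(p,onz(c,*p,125).round(1))
# floor
print(onz(c,255,160,55))
s=cv2.imread('pics/side0.png'); t=s[105:190,220:325]; cv2.imwrite('pics/side_c.png',cv2.resize(t,None,fx=7,fy=7,interpolation=cv2.INTER_CUBIC))
cs=np.load('pics/side0.png.npy',allow_pickle=True).item()
for x in (533.5,541): print(proj(cs,[x,-236,125]),[ ((proj(cs,[x,-236,125])[0]-220)*7,(proj(cs,[x,-236,125])[1]-105)*7)])
# base check top
ct=np.load('pics/top0.png.npy',allow_pickle=True).item()
print(proj(ct,[0,0,0]), proj(cs,[0,0,0]))
```

```text
(254.5, 170) [ 542.7 -237.2  125. ]
(348, 71) [ 624.7 -312.6  125. ]
(320, 274) [ 437.1 -302.1  125. ]
(32, 258) [454.6 -20.8 125. ]
(254.5, 113) [ 591.8 -237.2  125. ]
(254.5, 231) [ 483.6 -237.3  125. ]
(195, 172) [ 540.8 -184.4  125. ]
(314, 172) [ 540.9 -290.1  125. ]
[ 536.81771031 -237.6513616    55.        ]
(np.float64(281.1047724930344), np.float64(123.74477735809538)) [(np.float64(427.7334074512406), np.float64(131.21344150666764))]
(np.float64(278.9657228133304), np.float64(123.45463213514894)) [(np.float64(412.7600596933127), np.float64(129.1824249460426))]
(np.float64(267.1414959279753), np.float64(353.85279109989585)) (np.float64(440.4709588884972), np.float64(225.93556773292397))
```

View pics/side_c.png

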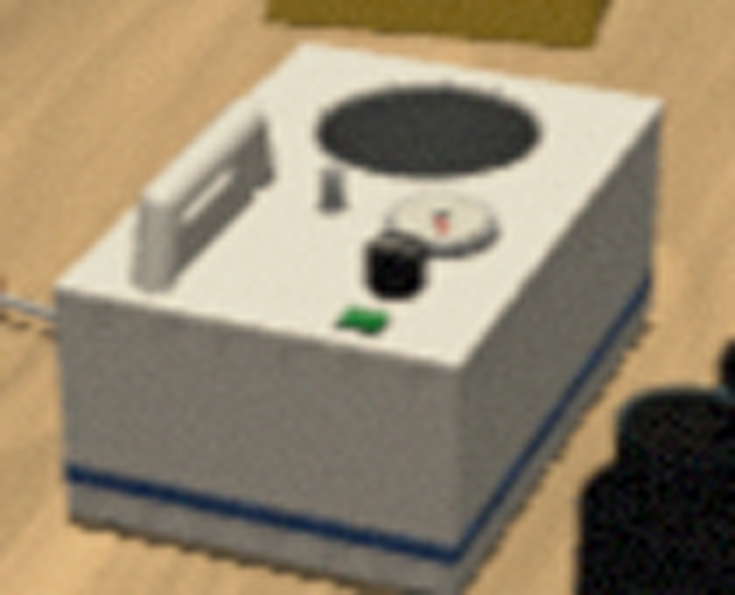

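play_rows --plan "0 -0.008 -0.05 0; 0 -0.008 -0.055 0; 0 -0.008 -0.055 0; 0 -0.008 -0.055 0; 0 -0.008 -0.055 0; 0.01 -0.008 -0.055 0; 0.01 -0.008 -0.055 0; 0.01 -0.008 -0.055 0; 0 -0.008 -0.055 0; 0 -0.01 -0.055 0"

```text
clock: 3.6
tool_pos: [449.5, 308.0, 231.4]
tcp_rot: [0.501, 0.499, -0.501, 0.499]
contact_force: [0.7, 0.4, 0.1]
grip_width: 1.003
```

play_rows --plan "0 0 0 0; 0 0 0 0"

```text
clock: 3.85
tool_pos: [449.1, 306.5, 231.2]
tcp_rot: [-0.5, -0.499, 0.5, -0.5]
contact_force: [0.3, -0.5, -0.6]
grip_width: 0.999
```

Run:
```python
from h import *
s,c=wsnap('w_jar.png'); print(s['tool_pos'],s['q'].round(2))
print(proj(c,[447.8,309.5,119]))
```

```text
[449.11708261 306.53668627 231.15254777] [ 0.01  0.39 -0.82  1.81  0.32  1.08 -2.5 ]
(np.float64(251.40571326056485), np.float64(193.1403816075474))
```

View pics/w_jar.png

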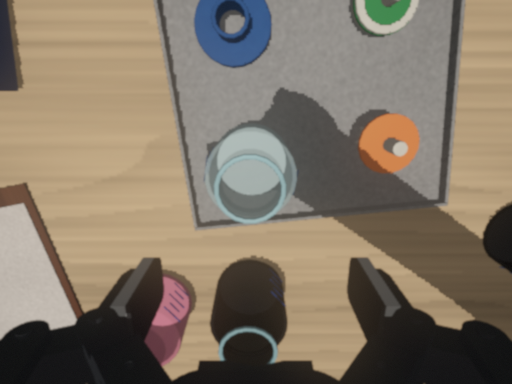

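Run:
```python
from h import *
c=wload('w_jar.png')
def circ(c,cx,cy,z,r,g):  # expected ellipse bbox for circle at (x,y,z)
    a=np.linspace(0,2*np.pi,200); q=np.array([proj(c,[cx+r*np.cos(t),cy+r*np.sin(t),z]) for t in a]); return q.min(0).round(1),q.max(0).round(1)
print(circ(c,447.8,309.5,119,30,0)); print(circ(c,451,310,119,30,0)); print('cage',circ(c,475.2,172.4,54,30,0))
print(circ(wload('w_well.png'),533.5,-236.1,125,54,0),circ(wload('w_well.png'),533.5,-236.1,55,48,0))
for p in [(250,155),(250,222),(214,188),(286,188)]: print(onz(c,*p,119).round(1))
```

```text
(array([215.2, 157.4]), array([287.6, 226.4]))
(array([214.4, 153.5]), array([287.1, 223. ]))
cage (array([359.7, 115.7]), array([420.6, 176. ]))
(array([192.8, 118.2]), array([313.6, 234.9])) (array([210. , 118.3]), array([297.2, 203.9]))
[479.8 310.5 119. ]
[421.9 310.8 119. ]
[452.3 340.3 119. ]
[452.2 281.  119. ]
```

play_rows --plan "0 0 0 -10; 0 0 0 -10; 0 0 0 -10; 0 0 0 -10; 0 0 0 -10; 0 0 0 -10; 0 0 0 -10; 0 0 0 -10; 0 0 0 -10; 0 0 0 0"

```text
clock: 5.15
tool_pos: [449.4, 305.4, 230.9]
tcp_rot: [0.001, 0.707, -0.002, 0.707]
contact_force: [0.0, 0.9, -0.3]
grip_width: 1.001
```

```bash
cat >> h.py <<'E'
def bbox(c,x,y,z,r):
    a=np.linspace(0,2*np.pi,200); q=np.array([proj(c,[x+r*np.cos(t),y+r*np.sin(t),z]) for t in a]); return q.min(0).round(1),q.max(0).round(1)
E
python3 - <<'E'
from h import *
s,c=wsnap('w_jar2.png'); print(s['tool_pos'],s['q'].round(2))
print(bbox(c,447.8,309.5,119,30),bbox(c,451,310.6,119,30),'lid',bbox(c,585.2,325,25,38),'cage',bbox(c,475.2,172.4,54,30))
E
```

```text
[449.44505083 305.4416737  230.89989986] [ 0.24  0.54 -1.17  1.81  0.54  1.17 -1.12]
(array([217. , 151.2]), array([290. , 221.1])) (array([220.8, 149.8]), array([293.9, 219.9])) lid (array([345.5, 111.9]), array([416.2, 181.9])) cage (array([252.3, 262.2]), array([304.6, 307.3]))
```

View pics/w_jar2.png

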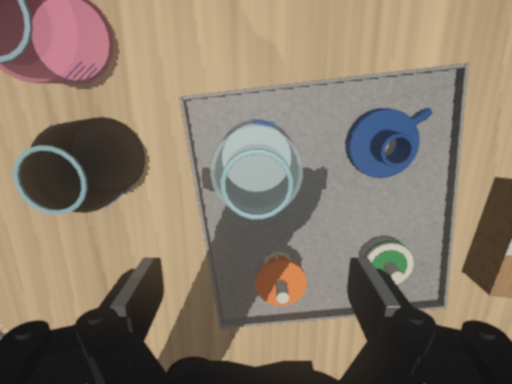

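play_rows --plan "0.03 0.005 0.0005 0; 0.035 0 0 0; 0.035 0 0 0; 0.025 0 0 0; 0.015 0 0 0; 0 0 0 0; 0 0 0 0"

```text
clock: 6.08
tool_pos: [449.3, 313.3, 92.3]
tcp_rot: [0.0, 0.707, 0.0, 0.708]
contact_force: [0.5, 0.4, -0.2]
grip_width: 0.998
```

play_rows --plan "0 0 0 0; 0 0 0 0"

```text
clock: 6.32
tool_pos: [449.1, 313.0, 92.0]
tcp_rot: [0.0, 0.707, 0.0, 0.708]
contact_force: [0.1, 0.2, 0.0]
grip_width: 0.999
```

play_rows --plan "0.001 -0.0022 0.0005 0; 0 0 0 0; 0 0 0 0"

```text
clock: 6.7
tool_pos: [449.2, 310.5, 90.3]
tcp_rot: [-0.0, 0.707, 0.0, 0.707]
contact_force: [0.1, 1.0, -0.7]
grip_width: 1.001
```

play_rows --plan "0 0 0 0; 0 0 0 0; 0 0 0 0; 0 0 0 0" --claw 0.04

```text
clock: 7.2
tool_pos: [449.6, 310.9, 90.9]
tcp_rot: [-0.0, 0.707, 0.0, 0.707]
contact_force: [0.9, -0.7, 5.4]
grip_width: 0.685
```

play_rows --plan "0 0 0 0; -0.01 0 0 0; -0.03 0 0 0; -0.04 0 0 0; -0.04 0 0 0; -0.04 0 0 0; -0.03 0 0 0; 0 0 0 0" --claw 0.04

```text
clock: 8.2
tool_pos: [449.7, 311.6, 282.3]
tcp_rot: [0.0, 0.706, 0.001, 0.708]
contact_force: [0.4, 0.6, -3.8]
grip_width: 0.684
```

play_rows --plan "0 -0.025 0.004 0; 0 -0.04 0.006 0; 0 -0.05 0.009 0; 0 -0.05 0.009 0; 0 -0.05 0.009 0; 0 -0.05 0.009 0; 0 -0.05 0.009 0; 0 -0.05 0.009 0; 0 -0.05 0.009 0; 0 -0.05 0.007 0"

```text
clock: 9.45
tool_pos: [528.4, -156.1, 278.4]
tcp_rot: [0.0, 0.708, 0.0, 0.706]
contact_force: [2.0, 0.5, -3.2]
grip_width: 0.682
```

play_rows --plan "0 -0.045 0.004 0; 0 -0.03 0.002 0; 0 -0.009 0 0; 0 0 0 0; 0 0 0 0; 0 0 0 0"

```text
clock: 10.2
tool_pos: [535.6, -236.7, 280.5]
tcp_rot: [-0.001, 0.707, 0.001, 0.707]
contact_force: [0.3, -0.4, -3.1]
grip_width: 0.686
```

play_rows --plan "0.015 0 0 0; 0.03 0 0 0; 0.03 0 0 0; 0.02 0 0 0; 0.015 0 0 0; 0 0 0 0; 0 0 0 0"

```text
clock: 11.08
tool_pos: [536.2, -238.3, 171.2]
tcp_rot: [-0.0, 0.707, 0.0, 0.708]
contact_force: [-0.1, 0.1, -2.8]
grip_width: 0.69
```

play_rows --plan "0.008 -0.0005 0 0; 0.006 0.001 0 0; 0.005 0 0 0; 0.003 0 0 0; 0.003 0 0 0; 0 0 0 0; 0 0 0 0"

```text
clock: 11.95
tool_pos: [535.5, -237.9, 145.4]
tcp_rot: [-0.0, 0.707, 0.0, 0.707]
contact_force: [0.5, 0.9, -3.2]
grip_width: 0.684
```

play_rows --plan "0.0015 0 0 0; 0.0015 0 0 0; 0.001 0 0 0; 0 0 0 0"

```text
clock: 12.45
tool_pos: [535.6, -238.0, 141.9]
tcp_rot: [-0.0, 0.707, -0.0, 0.707]
contact_force: [-2.1, -0.2, 4.2]
grip_width: 0.685
```

play_rows --plan "0 0 0 0; 0 0 0 0; 0 0 0 0; 0 0 0 0; -0.01 0 0 0; -0.03 0 0 0; -0.04 0 0 0; 0 0 0 0; 0 0 0 0; 0 0 0 0" --claw 0.0854

```text
clock: 13.7
tool_pos: [534.7, -237.9, 220.4]
tcp_rot: [0.0, 0.708, 0.0, 0.707]
contact_force: [-0.5, 0.0, 0.3]
grip_width: 0.999
```

Run:
```python
from h import *
s,c=wsnap('w_j3.png'); print(s['tool_pos'],s['q'].round(2))
print('rim',bbox(c,535.5,-238,170,30),'mouth',bbox(c,535.5,-237,125,54))
```

```text
[ 534.6933174  -237.91772684  220.37991391] [ 1.2   0.66 -1.18  1.71  0.64  1.22 -0.15]
rim (array([210.3, 176.2]), array([303.4, 262.4])) mouth (array([187.1, 126.9]), array([326.4, 259.3]))
```

View pics/w_j3.png

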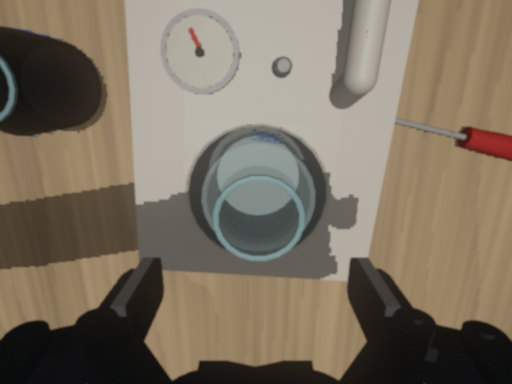

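play_rows --plan "0 0.03 -0.004 0; 0 0.05 -0.007 0; 0 0.05 -0.007 0; 0 0.05 -0.007 0; 0 0.05 -0.007 0; 0 0.05 -0.007 0; 0 0.05 -0.007 0; 0.01 0.05 -0.007 0; 0.01 0.03 -0.004 0"

```text
clock: 14.88
tool_pos: [477.1, 174.8, 200.9]
tcp_rot: [-0.001, 0.707, 0.001, 0.707]
contact_force: [0.6, -0.1, -1.1]
grip_width: 1.0
```

play_rows --plan "0.01 0 0 0; 0 0 0 0; 0 0 0 0; 0 0 0 0"

```text
clock: 15.38
tool_pos: [478.8, 171.1, 191.5]
tcp_rot: [0.001, 0.707, -0.001, 0.707]
contact_force: [-0.1, -0.4, -0.2]
grip_width: 1.002
```

```bash
cat >> h.py <<'E'
def blob(c,lo,hi,near=None):
    m=cv2.inRange(cv2.cvtColor(c['pixels'],cv2.COLOR_RGB2HSV),np.array(lo),np.array(hi))
    n,l,st,ce=cv2.connectedComponentsWithStats(m); return sorted([(st[i][4],st[i][:2],st[i][:2]+st[i][2:4]-1) for i in range(1,n)],key=lambda t:-t[0])[:4]
E
python3 - <<'E'
from h import *
s,c=wsnap('w_cage.png'); print(s['tool_pos'],s['q'].round(2))
print('flange',bbox(c,477.3,173,54,30),'stemtop',bbox(c,477.3,173,80,7)); print(blob(c,(3,120,60),(20,255,255)))
E
```

```text
[478.82479137 171.06073222 191.50502637] [ 0.53  0.54 -1.19  1.93  0.57  1.07 -0.9 ]
flange (array([220.3, 148.3]), array([287. , 212.6])) stemtop (array([245. , 181.9]), array([262. , 198.1]))
[(np.int32(2909), array([221, 148], dtype=int32), array([286, 210], dtype=int32)), (np.int32(13), array([507, 118], dtype=int32), array([511, 124], dtype=int32)), (np.int32(8), array([507, 106], dtype=int32), array([511, 109], dtype=int32)), (np.int32(3), array([510, 102], dtype=int32), array([511, 103], dtype=int32))]
```

View pics/w_cage.png

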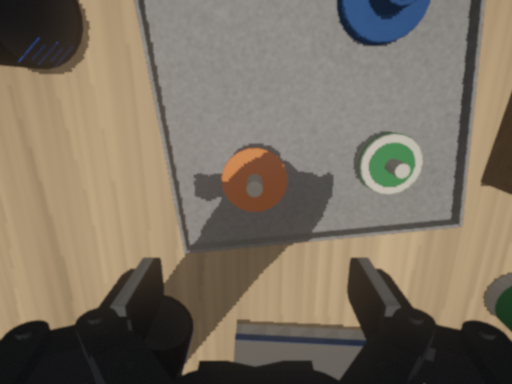

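play_rows --plan "0.03 0.0019 -0.0016 0; 0.035 0 0 0; 0.035 0 0 0; 0.02 0 0 0; 0.01 0 0 0; 0.003 0 0 0; 0 0 0 0; 0 0 0 0" --claw 0.045

```text
clock: 16.42
tool_pos: [477.3, 174.2, 59.1]
tcp_rot: [-0.0, 0.707, 0.0, 0.708]
contact_force: [-0.6, 0.2, 0.2]
grip_width: 0.526
```

play_rows --plan "0.001 -0.0012 0 0; 0 0 0 0; 0 0 0 0; 0 0 0 0; 0 0 0 0; 0 0 0 0" --claw 0

```text
clock: 17.18
tool_pos: [476.8, 172.8, 57.5]
tcp_rot: [-0.0, 0.707, 0.0, 0.707]
contact_force: [-0.7, -2.0, 5.0]
grip_width: 0.138
```

play_rows --plan "-0.01 0 0 0; -0.03 0 0 0; -0.045 0 0 0; -0.045 0 0 0; -0.04 0 0 0; -0.03 -0.02 0.003 0; -0.01 -0.03 0.004 0; 0 -0.045 0.007 0; 0 -0.045 0.007 0; 0 -0.045 0.007 0"

```text
clock: 18.42
tool_pos: [504.5, -13.4, 267.6]
tcp_rot: [-0.0, 0.707, 0.0, 0.707]
contact_force: [0.2, -0.1, 0.3]
grip_width: 0.142
```

play_rows --plan "0 -0.045 0.007 0; 0 -0.045 0.007 0; 0 -0.045 0.007 0; 0 -0.045 0.006 0; 0 -0.03 0.004 0; 0 -0.015 0 0; 0 0 0 0; 0 0 0 0; 0 0 0 0"

```text
clock: 19.55
tool_pos: [536.0, -235.4, 267.7]
tcp_rot: [-0.001, 0.707, 0.001, 0.707]
contact_force: [0.5, -0.6, -0.3]
grip_width: 0.14
```

play_rows --plan "0.01 -0.0018 0.0005 0; 0.01 0 0 0; 0 0 0 0; 0 0 0 0"

```text
clock: 20.05
tool_pos: [536.4, -238.8, 247.2]
tcp_rot: [-0.0, 0.707, 0.0, 0.707]
contact_force: [0.1, 0.2, -1.1]
grip_width: 0.133
```

Run:
```python
from h import *
s,c=wsnap('w_c2.png'); x,y,z=s['tool_pos'];print(s['tool_pos'])
print('rim',bbox(c,536.5,-237.3,170,30),'flange',bbox(c,x,y,z-3.5,30)); print(blob(c,(3,120,60),(20,255,255)))
```

```text
[ 536.36655097 -238.81172598  247.19519357]
rim (array([214.1, 164.1]), array([297.2, 242.3])) flange (array([196.2, 201. ]), array([314.8, 306.7]))
[(np.int32(5160), array([198, 198], dtype=int32), array([312, 279], dtype=int32)), (np.int32(261), array([442, 124], dtype=int32), array([511, 159], dtype=int32)), (np.int32(196), array([242, 293], dtype=int32), array([268, 302], dtype=int32)), (np.int32(1), array([194,  35], dtype=int32), array([194,  35], dtype=int32))]
```

View pics/w_c2.png

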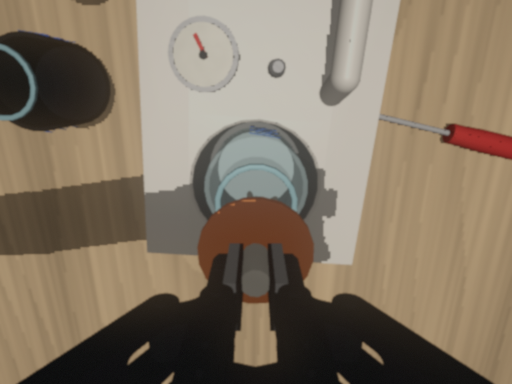

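play_rows --plan "0.012 0.0005 0.001 0; 0.012 0 0 0; 0.012 0 0 0; 0.01 0 0 0; 0.008 0 0 0; 0 0 0 0; 0 0 0 0"

```text
clock: 20.98
tool_pos: [537.6, -238.4, 193.6]
tcp_rot: [-0.0, 0.707, 0.0, 0.707]
contact_force: [-0.2, -0.0, -0.4]
grip_width: 0.136
```

play_rows --plan "0.005 0 0 0; 0.004 0 0 0; 0.003 0 0 0; 0 0 0 0; 0 0 0 0"

```text
clock: 21.6
tool_pos: [537.4, -238.4, 181.4]
tcp_rot: [-0.0, 0.707, 0.0, 0.707]
contact_force: [-0.1, 0.4, -0.1]
grip_width: 0.137
```

play_rows --plan "0.0012 0 0 0; 0.001 0 0 0; 0.0008 0 0 0; 0 0 0 0"

```text
clock: 22.1
tool_pos: [537.4, -238.5, 178.5]
tcp_rot: [-0.0, 0.707, 0.0, 0.707]
contact_force: [-1.1, 0.4, 2.9]
grip_width: 0.143
```

play_rows --plan "0 0 0 0; 0 0 0 0; 0 0 0 0; -0.01 0 0 0; -0.03 0 0 0; -0.04 0 0 0; 0 0 0 0; 0 0 0 0; 0 0 0 0" --claw 0.045

```text
clock: 23.22
tool_pos: [536.6, -238.5, 257.3]
tcp_rot: [0.0, 0.708, 0.0, 0.707]
contact_force: [-0.1, -0.2, 0.1]
grip_width: 0.532
```

Run:
```python
from h import *
s,c=wsnap('w_c3.png'); x,y,z=s['tool_pos'];print(s['tool_pos'])
for q in ((537.5,-238),): print('flange top',bbox(c,*q,175,30),'stemtop',bbox(c,*q,201,7)); 
print(blob(c,(3,120,60),(20,255,255)))
cv2.imwrite('pics/w_c3c.png',cv2.resize(cv2.imread('pics/w_c3.png')[120:330,150:370],None,fx=2.5,fy=2.5))
```

```text
[ 536.61913985 -238.49898977  257.33377282]
flange top (array([216.2, 163.9]), array([297.5, 240.5])) stemtop (array([246.4, 207. ]), array([267.5, 226.6]))
[(np.int32(4069), array([218, 164], dtype=int32), array([295, 238], dtype=int32)), (np.int32(268), array([438, 123], dtype=int32), array([511, 158], dtype=int32)), (np.int32(27), array([367, 380], dtype=int32), array([387, 383], dtype=int32)), (np.int32(5), array([362, 382], dtype=int32), array([365, 383], dtype=int32))]
```

View pics/w_c3c.png

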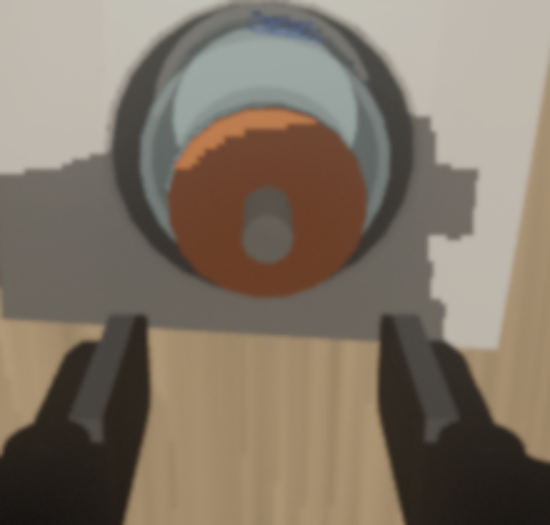

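play_rows --plan "0 0.03 0.002 0; 0 0.05 0.005 0; 0 0.055 0.005 0; 0 0.055 0.005 0; 0 0.055 0.005 0; 0 0.055 0.005 0; 0 0.055 0.005 0; 0.01 0.055 0.005 0; 0.02 0.055 0.005 0; 0.02 0.05 0.005 0"

```text
clock: 24.52
tool_pos: [583.8, 278.4, 206.9]
tcp_rot: [-0.0, 0.707, 0.0, 0.707]
contact_force: [0.1, -0.6, 0.5]
grip_width: 0.524
```

play_rows --plan "0.02 0.035 0.003 0; 0.015 0.015 0 0; 0 0 0 0; 0 0 0 0; 0 0 0 0" --claw 0.065

```text
clock: 25.15
tool_pos: [588.3, 324.8, 174.2]
tcp_rot: [0.001, 0.707, -0.001, 0.708]
contact_force: [-0.6, -0.4, 0.1]
grip_width: 0.76
```

Run:
```python
from h import *
s,c=wsnap('w_lid.png'); x,y,z=s['tool_pos'];print(s['tool_pos'],s['q'].round(2))
q=(587.2,326.3); print('deck',bbox(c,*q,25,38),'tower',bbox(c,*q,59,17),'bore',bbox(c,*q,59,13)); 
print(blob(c,(100,100,30),(130,255,255)))
```

```text
[588.33501464 324.76026925 174.21921783] [ 0.1   0.8  -1.03  1.53  0.71  1.22 -1.04]
deck (array([213.3, 137.6]), array([294.6, 216.3])) tower (array([233.5, 169.3]), array([274.2, 208.3])) bore (array([238.3, 174.1]), array([269.4, 203.9]))
[(np.int32(4202), array([218, 135], dtype=int32), array([308, 212], dtype=int32)), (np.int32(1), array([253, 160], dtype=int32), array([253, 160], dtype=int32)), (np.int32(1), array([227, 187], dtype=int32), array([227, 187], dtype=int32))]
```

View pics/w_lid.png

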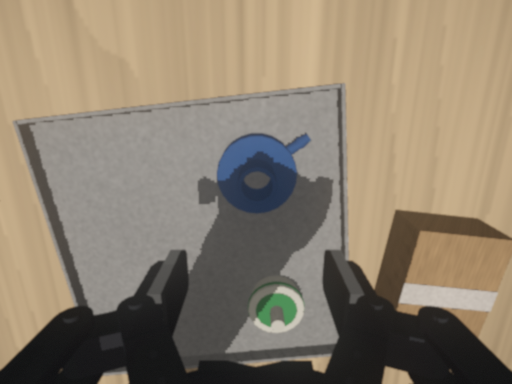

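play_rows --plan "0.03 0.0034 0.0012 0; 0.035 0 0 0; 0.035 0 0 0; 0.02 0 0 0; 0.015 0 0 0; 0.007 0 0 0; 0 0 0 0; 0 0 0 0"

```text
clock: 26.2
tool_pos: [588.8, 330.5, 32.4]
tcp_rot: [0.0, 0.707, 0.0, 0.708]
contact_force: [0.4, -0.6, 0.7]
grip_width: 0.761
```

Run:
```python
from h import *
for i in range(3): print(state()['tool_pos'])
```

```text
[588.83092718 330.51157481  32.37928061]
[588.83092718 330.51157481  32.37928061]
[588.83092718 330.51157481  32.37928061]
```

play_rows --plan "0.004 -0.0021 0.0005 0; 0 0 0 0; 0 0 0 0"

```text
clock: 26.58
tool_pos: [588.9, 327.8, 27.4]
tcp_rot: [-0.0, 0.707, 0.0, 0.707]
contact_force: [-0.0, 0.5, -0.4]
grip_width: 0.757
```

play_rows --plan "0 0 0 0; 0 0 0 0; 0 0 0 0; 0 0 0 0; 0 0 0 0" --claw 0.015

```text
clock: 27.2
tool_pos: [589.0, 328.1, 27.7]
tcp_rot: [-0.0, 0.707, 0.0, 0.707]
contact_force: [-0.5, -0.1, 3.1]
grip_width: 0.379
```

play_rows --plan "-0.01 0 0 0; -0.03 0 0 0; -0.045 0 0 0; -0.045 0 0 0; -0.045 0 0 0; -0.04 -0.015 0 0; -0.02 -0.03 -0.002 0; 0 -0.045 -0.005 0; 0 -0.05 -0.005 0; 0 -0.05 -0.005 0"

```text
clock: 28.45
tool_pos: [571.2, 136.1, 262.4]
tcp_rot: [-0.001, 0.707, 0.0, 0.707]
contact_force: [1.0, -0.9, 0.1]
grip_width: 0.378
```

play_rows --plan "0 -0.05 -0.005 0; 0 -0.05 -0.005 0; 0 -0.05 -0.005 0; 0 -0.05 -0.005 0; 0 -0.05 -0.005 0; 0 -0.05 -0.005 0; 0 -0.045 -0.004 0; 0 -0.025 -0.001 0; 0 -0.006 0 0; 0 0 0 0"

```text
clock: 29.7
tool_pos: [536.9, -237.2, 262.3]
tcp_rot: [-0.0, 0.707, 0.001, 0.707]
contact_force: [-0.2, 0.6, -1.2]
grip_width: 0.377
```

play_rows --plan "0 0 0 0; 0 0 0 0; 0 0 0 0"

```text
clock: 30.08
tool_pos: [537.2, -237.4, 262.5]
tcp_rot: [-0.001, 0.707, 0.001, 0.707]
contact_force: [-0.1, -0.3, -0.3]
grip_width: 0.379
```

Run:
```python
from h import *
s,c=wsnap('w_l2.png'); x,y,z=s['tool_pos'];print(s['tool_pos'])
print('flange',bbox(c,537.4,-238,175,30),'deck',bbox(c,x,y,z-2.7,38)); print(blob(c,(3,120,60),(20,255,255))[:2],blob(c,(100,100,20),(130,255,255))[:2])
```

```text
[ 537.21838095 -237.39441788  262.45926785]
flange (array([215.9, 163.8]), array([295.4, 238.8])) deck (array([180. , 185.4]), array([331. , 320.1]))
[(np.int32(313), array([227, 166], dtype=int32), array([285, 179], dtype=int32)), (np.int32(249), array([435, 124], dtype=int32), array([511, 158], dtype=int32))] [(np.int32(9509), array([189, 181], dtype=int32), array([302, 317], dtype=int32)), (np.int32(102), array([324, 191], dtype=int32), array([341, 200], dtype=int32))]
```

View pics/w_l2.png

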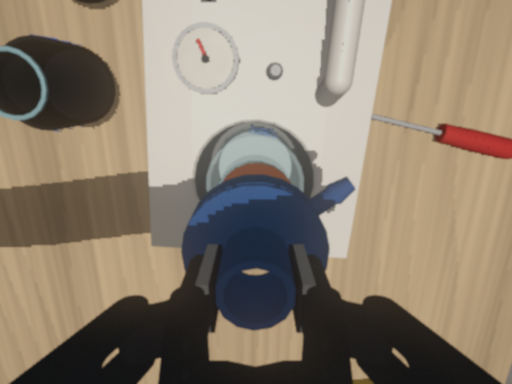

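play_rows --plan "0.01 -0.0015 0 0; 0.012 -0.001 0 0; 0.012 0 0 0; 0.01 0 0 0; 0.005 0 0 0; 0 0 0 0; 0 0 0 0"

```text
clock: 31.0
tool_pos: [537.3, -240.6, 213.7]
tcp_rot: [-0.0, 0.707, 0.0, 0.707]
contact_force: [-0.7, -0.1, -1.0]
grip_width: 0.381
```

play_rows --plan "0.005 0.0005 0 0; 0.005 0 0 0; 0.005 0 0 0; 0.004 0 0 0; 0.003 0 0 0; 0.003 0 0 0; 0.002 0 0 0; 0 0 0 0; 0 0 0 0"

```text
clock: 32.12
tool_pos: [537.1, -240.1, 186.4]
tcp_rot: [-0.0, 0.707, 0.0, 0.707]
contact_force: [-1.0, -0.4, -1.1]
grip_width: 0.378
```

play_rows --plan "0.001 0 0 0; 0.001 0 0 0; 0.001 0 0 0; 0.0005 0 0 0; 0 0 0 0"

```text
clock: 32.75
tool_pos: [537.0, -240.1, 182.8]
tcp_rot: [-0.0, 0.707, 0.0, 0.707]
contact_force: [0.3, 0.1, -0.4]
grip_width: 0.382
```

play_rows --plan "0.0006 0 0 0; 0.0004 0 0 0; 0 0 0 0"

```text
clock: 33.12
tool_pos: [537.2, -240.1, 182.7]
tcp_rot: [-0.0, 0.707, -0.0, 0.707]
contact_force: [-2.1, 0.2, 7.2]
grip_width: 0.377
```

Seated (contact at the predicted height). Release and check.

play_rows --plan "0 0 0 0; 0 0 0 0; 0 0 0 0; 0 0 0 0; -0.01 0 0 0; -0.03 0 0 0; -0.04 0 0 0; 0 0 0 0; 0 0 0 0; 0 0 0 0" --claw 0.065

```text
clock: 34.38
tool_pos: [536.3, -240.2, 260.9]
tcp_rot: [0.0, 0.708, 0.0, 0.707]
contact_force: [0.3, 0.7, -0.1]
grip_width: 0.757
```

Run:
```python
from h import *
s,c=wsnap('w_l3.png'); print(s['tool_pos'])
q=(537.4,-238.3);print('deck',bbox(c,*q,180,38),'tower',bbox(c,*q,214,17),'bore',bbox(c,*q,214,13),'stem',bbox(c,*q,201,7)); 
print(blob(c,(100,100,20),(130,255,255))[:3])
cv2.imwrite('pics/w_l3c.png',cv2.resize(cv2.imread('pics/w_l3.png')[120:330,150:370],None,fx=2.5,fy=2.5))
```

```text
[ 536.31756582 -240.234514    260.85001934]
deck (array([205.2, 151.1]), array([309. , 249.1])) tower (array([230.4, 194.9]), array([284.2, 244.7])) bore (array([236.8, 201. ]), array([277.8, 239.1])) stem (array([246.8, 203.1]), array([267.6, 222.6]))
[(np.int32(3252), array([208, 154], dtype=int32), array([293, 219], dtype=int32)), (np.int32(154), array([297, 156], dtype=int32), array([321, 169], dtype=int32)), (np.int32(4), array([293, 196], dtype=int32), array([293, 199], dtype=int32))]
```

View pics/w_l3c.png

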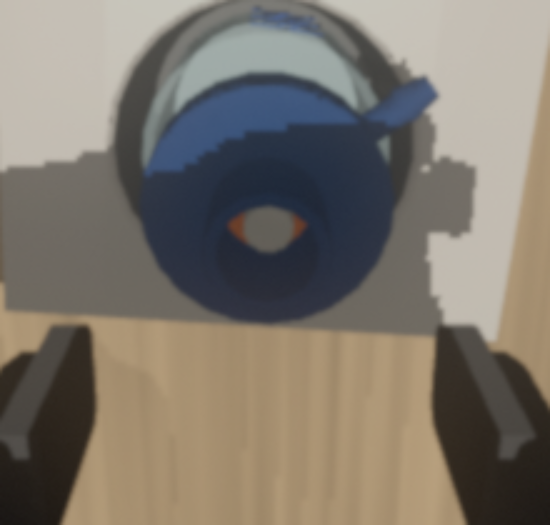

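play_rows --plan "0 0.03 0.005 0; 0 0.05 0.009 0; 0 0.055 0.01 0; 0 0.055 0.01 0; 0 0.055 0.01 0; 0.01 0.055 0.01 0; 0.02 0.055 0.009 0; 0.025 0.045 0.007 0; 0.025 0.021 0.002 0; 0.01 0 0 0" --claw 0.045

```text
clock: 35.67
tool_pos: [606.9, 183.2, 169.6]
tcp_rot: [-0.002, 0.708, 0.002, 0.706]
contact_force: [-0.0, 0.1, -0.3]
grip_width: 0.527
```

play_rows --plan "0 0 0 0; 0 0 0 0; 0 0 0 0; 0 0 0 0"

```text
clock: 36.17
tool_pos: [609.4, 180.2, 172.5]
tcp_rot: [0.0, 0.707, -0.0, 0.708]
contact_force: [-0.4, -0.2, -0.4]
grip_width: 0.529
```

Run:
```python
from h import *
s,c=wsnap('w_f.png'); print(s['tool_pos'],s['q'].round(2))
q=(608.4,181);print('disc',bbox(c,*q,30,30),'stub',bbox(c,*q,54,7),proj(c,[*q,30]))
g=blob(c,(40,80,30),(90,255,255)); print(g[:3])
c0=wload('w_cage.png'); print(bbox(c0,*q,30,30),blob(c0,(40,80,30),(90,255,255))[:3])
cv2.imwrite('pics/w_fc.png',cv2.resize(cv2.imread('pics/w_f.png')[100:310,150:370],None,fx=2.5,fy=2.5))
```

```text
[609.35676359 180.18224536 172.5319434 ] [ 0.37  0.75 -1.05  1.63  0.69  1.18 -0.85]
disc (array([221.4, 148.6]), array([287. , 211.8])) stub (array([245.9, 180.9]), array([262.4, 196.8])) (np.float64(254.20664804879218), np.float64(181.2306165893868))
[(np.int32(601), array([410, 299], dtype=int32), array([463, 335], dtype=int32)), (np.int32(586), array([235, 170], dtype=int32), array([278, 200], dtype=int32)), (np.int32(86), array([235, 158], dtype=int32), array([256, 172], dtype=int32))]
(array([358.6, 135.2]), array([421.5, 196.2])) [(np.int32(1068), array([370, 144], dtype=int32), array([413, 185], dtype=int32)), (np.int32(477), array([496, 287], dtype=int32), array([511, 330], dtype=int32))]
```

View pics/w_fc.png

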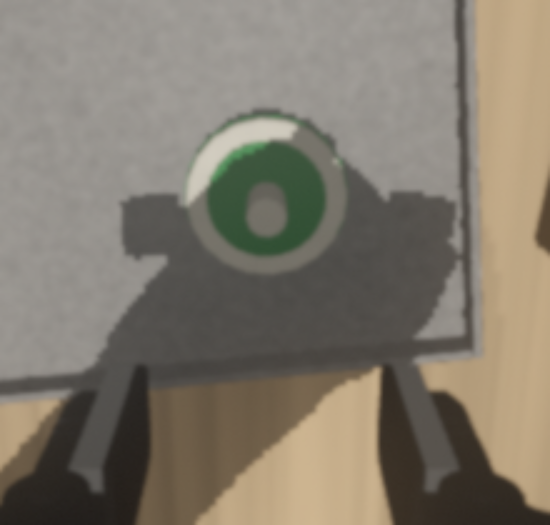

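play_rows --plan "0.03 0.001 0.0006 0; 0.035 0 0 0; 0.035 0 0 0; 0.02 0 0 0; 0.012 0 0 0; 0.004 0 0 0; 0 0 0 0; 0 0 0 0"

```text
clock: 37.22
tool_pos: [610.2, 182.2, 36.9]
tcp_rot: [0.0, 0.707, 0.0, 0.708]
contact_force: [0.2, -0.2, 0.4]
grip_width: 0.526
```

play_rows --plan "0.003 0 0 0; 0 0 0 0; 0 0 0 0; 0 0 0 0; 0 0 0 0; 0 0 0 0" --claw 0

```text
clock: 37.98
tool_pos: [609.6, 181.9, 33.0]
tcp_rot: [-0.0, 0.707, 0.0, 0.707]
contact_force: [0.3, 0.5, 2.7]
grip_width: 0.141
```

play_rows --plan "-0.01 0 0 0; -0.03 0 0 0; -0.045 0 0 0; -0.045 0 0 0; -0.045 0 0 0; -0.04 -0.015 -0.002 0; -0.025 -0.03 -0.005 0; 0 -0.045 -0.008 0; 0 -0.05 -0.009 0; 0 -0.05 -0.009 0"

```text
clock: 39.22
tool_pos: [575.9, -9.5, 273.3]
tcp_rot: [-0.001, 0.707, 0.0, 0.707]
contact_force: [1.2, -0.5, -0.2]
grip_width: 0.143
```

play_rows --plan "0 -0.05 -0.009 0; 0 -0.05 -0.009 0; 0 -0.05 -0.009 0; 0 -0.045 -0.008 0; 0 -0.025 -0.004 0; 0 -0.01 0 0; 0 0 0 0; 0 0 0 0; 0 0 0 0; 0 0 0 0"

```text
clock: 40.48
tool_pos: [537.9, -237.3, 272.9]
tcp_rot: [-0.001, 0.707, 0.001, 0.707]
contact_force: [0.1, 0.3, -0.4]
grip_width: 0.135
```

Run:
```python
from h import *
s,c=wsnap('w_f2.png'); x,y,z=s['tool_pos'];print(s['tool_pos'])
print('deck',bbox(c,537.4,-238.4,180,38),'disc',bbox(c,x,y,z-3,30)); print(blob(c,(40,80,20),(90,255,255))[:2],blob(c,(100,100,20),(130,255,255))[:2])
```

```text
[ 537.85835293 -237.28267572  272.94352792]
deck (array([205.5, 152.2]), array([304.1, 245.4])) disc (array([196.1, 201.3]), array([314.9, 307.3]))
[(np.int32(1907), array([213, 217], dtype=int32), array([297, 257], dtype=int32)), (np.int32(61), array([234, 195], dtype=int32), array([270, 199], dtype=int32))] [(np.int32(971), array([211, 155], dtype=int32), array([286, 184], dtype=int32)), (np.int32(120), array([246, 178], dtype=int32), array([278, 193], dtype=int32))]
```

View pics/w_f2.png

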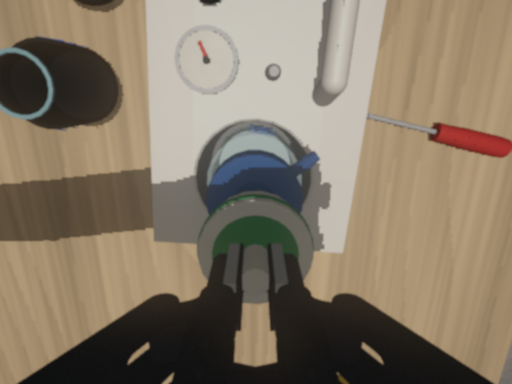

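play_rows --plan "0.008 -0.0018 -0.0004 0; 0.008 0 0 0; 0.006 0 0 0; 0.004 0 0 0; 0 0 0 0; 0 0 0 0"

```text
clock: 41.28
tool_pos: [537.4, -239.9, 247.0]
tcp_rot: [-0.0, 0.707, 0.0, 0.707]
contact_force: [0.0, 0.9, -0.4]
grip_width: 0.136
```

play_rows --plan "0.004 0.0008 0 0; 0.004 0 0 0; 0.003 0 0 0; 0.003 0 0 0; 0.002 0 0 0; 0 0 0 0; 0 0 0 0"

```text
clock: 42.15
tool_pos: [537.3, -239.2, 230.9]
tcp_rot: [-0.0, 0.707, 0.0, 0.707]
contact_force: [0.2, -0.9, 0.5]
grip_width: 0.138
```

play_rows --plan "0.001 0 0 0; 0.001 0 0 0; 0.0008 0 0 0; 0 0 0 0"

```text
clock: 42.65
tool_pos: [537.4, -239.2, 229.0]
tcp_rot: [-0.0, 0.707, -0.0, 0.707]
contact_force: [-2.1, 0.4, 6.7]
grip_width: 0.139
```

Seated at the predicted height; release, back off, verify.

play_rows --plan "0 0 0 0; 0 0 0 0; 0 0 0 0; -0.01 0 0 0; -0.03 0 0 0; -0.04 0 0 0; 0 0 0 0; 0 0 0 0; 0 0 0 0; 0 0 0 0" --claw 0.045

```text
clock: 43.9
tool_pos: [536.8, -239.2, 307.2]
tcp_rot: [0.0, 0.708, 0.0, 0.707]
contact_force: [0.3, 0.3, 0.0]
grip_width: 0.525
```

Run:
```python
from h import *
s,c=wsnap('w_f3.png'); print(s['tool_pos'],s['contact_force'])
q=(537.4,-238.4);print('disc',bbox(c,*q,226,30),'stub',bbox(c,*q,250,7),'deck',bbox(c,*q,180,38))
g=blob(c,(40,80,20),(90,255,255)); print(g[:2]); 
d=snap('side','side1.png'); b=snap('side','side2.png')
print('side disc',bbox(d,*(535.5,-237.4),226,30),'stub',bbox(d,535.5,-237.4,250,7),'deck',bbox(d,535.5,-237.4,180,38)); print(blob(d,(40,80,20),(90,255,255)),blob(d,(100,100,20),(130,255,255)))
# bystander/other change vs start
a=cv2.imread('pics/side0.png').astype(int);e=cv2.imread('pics/side1.png').astype(int)
m=(abs(a-e).max(2)>50).astype(np.uint8); n,l,st,_=cv2.connectedComponentsWithStats(m); print([tuple(st[i]) for i in range(1,n) if st[i][4]>25])
A=cv2.resize(cv2.imread('pics/w_f3.png')[110:310,150:370],None,fx=1.8,fy=1.8)
B=cv2.resize(cv2.imread('pics/side1.png')[60:240,170:345],(350,360)); cv2.imwrite('pics/fin.png',np.hstack([A,B]))
```

```text
[ 536.79226189 -239.16235736  307.1748245 ] [0.31186755 0.33605899 0.03843098]
disc (array([215.6, 163.9]), array([297.2, 240.9])) stub (array([245.9, 206.2]), array([267. , 225.8])) deck (array([212.7, 142.5]), array([300. , 226.3]))
[(np.int32(1641), array([228, 177], dtype=int32), array([284, 229], dtype=int32)), (np.int32(2), array([234, 190], dtype=int32), array([235, 190], dtype=int32))]
side disc (array([271.6,  91.3]), array([290.3,  98.4])) stub (array([278.8,  86.9]), array([283.2,  88.5])) deck (array([269.2, 103.6]), array([292.4, 112.9]))
[(np.int32(242), array([171, 164], dtype=int32), array([190, 179], dtype=int32)), (np.int32(28), array([275,  92], dtype=int32), array([286,  95], dtype=int32)), (np.int32(14), array([269, 149], dtype=int32), array([274, 151], dtype=int32)), (np.int32(2), array([282,  99], dtype=int32), array([283,  99], dtype=int32))] [(np.int32(5419), array([ 30, 294], dtype=int32), array([167, 383], dtype=int32)), (np.int32(243), array([265, 105], dtype=int32), array([291, 117], dtype=int32)), (np.int32(79), array([230, 172], dtype=int32), array([285
[... 874 characters left out ...]
np.int32(33), np.int32(133)), (np.int32(382), np.int32(113), np.int32(52), np.int32(52), np.int32(996)), (np.int32(309), np.int32(147), np.int32(19), np.int32(13), np.int32(165)), (np.int32(346), np.int32(150), np.int32(78), np.int32(54), np.int32(1501)), (np.int32(245), np.int32(204), np.int32(22), np.int32(36), np.int32(330)), (np.int32(200), np.int32(207), np.int32(21), np.int32(19), np.int32(204)), (np.int32(245), np.int32(221), np.int32(11), np.int32(11), np.int32(72)), (np.int32(170), np.int32(234), np.int32(39), np.int32(31), np.int32(732)), (np.int32(230), np.int32(247), np.int32(7), np.int32(17), np.int32(41)), (np.int32(235), np.int32(270), np.int32(23), np.int32(4), np.int32(30))]
```

```bash
python3 -c "
from station import *
print(finish_job()); print(state()['clock'])"
```

```text
the job is handed in; nothing more can be done
None
the job is handed in; nothing more can be done
```

The jar, float cage, lid and filter are stacked on the suction unit in that order, and the job is handed in; it gave no verdict. The last move ended at 43.9 s, and the gripper was open and about 78 mm above its filter grip.

**Seating:** Each part touched down within about 1 mm of the height worked out for its home position, with a contact force of 3 to 7 N. Wrist pictures after each of the first three releases showed the part centred within about 2 mm and level.

**Filter check:** The last check was by measurement only, because the 16-picture viewing limit was reached and the final picture could not be viewed. In the wrist image the filter's green ring lay within about 1 px of its expected place. In the side image the ring and the blue lid lay where expected. The tool read almost no force.

**Bystanders:** I compared side images from before and after. Nothing changed at the bottle or the carton. I did not measure the screwdriver separately, but the arm never went near it.

**Disagreement:** The top and wrist cameras differed by 2 to 3 mm throughout. I allowed for this as a constant offset when picking and placing.

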